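# Load the bush plate on a drilling fixture

### The job

A blank lies ready in the drilling fixture. Set the drill-bush plate that fits the fixture over it, with its large hole on the large dowel and its small hole on the small dowel, fully down and flat on the blank. Then swing the keeper arm round as far as it goes, so that its nose holds the plate down, and let go.

Things in the scene. Friction and masses are not known exactly. Their poses are not given: they have to be found in the camera images.
- long_plate_grip (a point): Centre of the black handle bar (14 mm wide and high, 80 mm long) of the plate that fits: flat steel drill-bush plate 182 x 76 x 12 mm, 0.4 to 0.6 kg, with four drill bushes 6.5 mm high on top; flat on the bench at first, nearer or farther than the other plate. The point is 42 mm above the plate's underside. x across the plate, y along plate and bar to the large hole, z up
- large_hole (a point): Centre of the plate's large through hole (23 mm across) at the plate's underside, 70 mm from the middle of the plate towards +y; axes as the plate's
- small_hole (a point): Centre of the plate's small through hole (16 mm across) at the plate's underside, 70 mm from the middle of the plate towards -y; axes as the plate's
- short_plate_grip (a point): Centre of the handle bar of another bush plate of the same make, only 146 x 76 x 12 mm with its holes 104 mm apart: it does not fit this fixture. Axes as the long plate's.
- large_dowel (a point): Point on the axis of the fixture's large upright dowel (20 mm across) at the height of a seated plate's underside, 34 mm above the bench. The dowel stands 33 mm above it, its upper 15 mm a tapered nose. Fixture axes: x across it to the keeper's side, y from small to large dowel, z up. The fixture (grey cast base 98 x 224 x 16 mm) is fixed to the bench
- small_dowel (a point): The same on the small dowel (13 mm across), 140 mm from the large one in the fixture's -y direction; same height and nose. A seated plate's middle lies half-way between the dowels, its y along the fixture's y.
- keeper_pivot (a point): Vertical pivot axis of the keeper, 62 mm towards fixture +x from the middle between the dowels, at the top of the flat steel arm, 58 mm above the bench. The arm is 10 mm thick, its underside 2 mm above a seated plate's top. The nose reaches 42 mm from the pivot; the tail with the knob lies opposite
- keeper_knob (a point): Centre of the black upright knob on the keeper's tail, 58 mm from the pivot and 80 mm above the bench; the knob is 23 mm across and reaches from 56 to 99 mm above the bench
- keeper_arm (a joint): Keeper angle in rad, 0 to 1.65, growing anticlockwise seen from above. At 0 the tail points along fixture -y and the nose +y, clear of the plate; at 1.57 the tail points along fixture +x, away from the plate, and the nose lies square across the plate's edge; 1.65 is its stop. It stays where it is left; pushing the knob takes about 2 N

How it is judged:
On the way:
1. the long plate lies seated on both dowels (horizontal distance between large_hole and large_dowel below 0.004 m and horizontal distance between small_hole and small_dowel below 0.004 m and z of large_hole in the frame of large_dowel below 0.003 m and z of small_hole in the frame of small_dowel below 0.003 m), for 0.2 s.
At the end, for the whole second after the job is handed in: The long plate lies on the blank with both dowels through their own holes (each hole within 4 mm of its dowel's axis and at most 3 mm above the seated height, plate level within 0.04 rad), and the keeper is turned to at least 1.3 rad, so that its nose is over the plate's edge (all of step 1 and angle between long_plate_grip's own z axis and vertical below 0.04 rad and value of joint keeper_arm above 1.3 rad); the robot touches nothing.
It also fails if it takes over 59 s, if anything falls off the work surface, if the arm or the gripper's body presses on something with over 40 N, if the wrist force passes 120 N, or if a joint passes its speed limit or range.

### The arm

A 6-joint arm with a two-finger parallel gripper is mounted at the origin on a cart in front of the work surface, level with it; the furniture and walls round the work are solid. World frame = base frame: x ahead of the robot, y to its left, z up, the work surface at z = 0. Lengths are in m, angles in rad, forces in N, time in s.
With the tool pointing down it reaches from about 0.3 to 0.775 m from the base axis. Payload 14.6 kg.
Tool frame: the origin (TCP) lies on the front face of the gripper's body, between the roots of the fingers; the fingertips stand 97 mm ahead of it and the grasp point (between the pads) lies 78 mm ahead of it; z points along the fingers, y is the line along which they close (so a half turn about z gives the same grasp; the last joint's range is limited). The gripper opens to 94 mm and grips with 3 to 60 N. Pads are 16 mm wide; open, the fingers measure 119 mm over their backs; the gripper's body (75 mm by 177 mm) begins 78 mm behind the grasp point.
Start: joints at [-1.226, 0.3, 1.521, -0, 1.321, -0.067], TCP at [0.22, -0.504, 0.303] pointing down, gripper open.
Joint ranges: [-3.03, 3.03], [-0.79, 2.21], [0.23, 2.52], [-1.04, 4.18], [0, 3.07], [-2.55, 2.55]. Speed limits (rad/s): [2.22, 2.22, 2.57, 3.14, 3.14, 3.14].

### API

Orientations are given as a rotation vector (axis times angle).
In Python, from bench import r gives the robot as it stands. The module is installed in compiled form; this text tells all that it offers.
- The arm moves only by the tool servo_tool, never from a script. Its arguments are lists of equal length, an entry for each row: "translation": the shift along the tool's x, y, z scaled (see below), a list of three; "turn": the turn, a rotation vector about the tool's x, y, z scaled (see below), a list of three; "fingers": the opening, from -1 (shut) to 1 (fully open). In form: {"translation": [[dx, dy, dz], ...], "turn": [[ax, ay, az], ...], "fingers": [fingers, ...]}. A call has 1 to 12 rows; each row shifts and turns the commanded pose from where the row before left it, along the tool's axes as they then stand; what a row does not reach is not made up. The controller multiplies each number of a shift by 25 cm and each number of a turn by 180 degrees. A row lasts 1/12 s, in which the tool goes at most 41.7 mm and 7.16 degrees, less where a joint would pass 70% of its speed; a pose out of reach is approached as far as the arm can. A call with a number of a shift or a turn outside -1 to 1 is refused whole. A call with a gripper value outside its range is refused whole. The fingers move at their own pace and stop on an object; "newtons" is the grip in N (left out, the last holds). Time passes only in rows, so rows that do not move let the fingers close. It gives the time, the measured TCP pose, the force, the opening and the grip force at its end, in the units of the state.
- r.get_obs(): the state, without advancing time (a new reading comes with each control period).
- r.grab_frame(name): name is "scene" or "top" or "wrist"; returns a dict with "img" (480x640x3 uint8, red, green, blue), "K" (3x3 intrinsics, pixels), "distortion" ([k1, k2, p1, p2, k3] as OpenCV has them; the pictures are not rectified), "extrinsics" (4x4, takes a point from camera to world coordinates); the wrist camera has in their place "T_tool_cam" (4x4, takes a point from camera to tool coordinates, whose origin is the TCP and whose axes are the flange's). Camera axes: x right, y up, looking along -z (the intrinsics and any distortion apply to the point x, -y, -z); pixel columns grow to the right and rows downward; lengths in m; the calibration is good to about 2 mm. A picture is of the moment at which its call begins: read the wrist's pose just before it. There is no depth.
- r.job_done(): hands the job in; it is judged then, once.
The state is a dict: "t": time; "joints": joint angles; "qd": joint speeds; "joint_efforts": joint torques, N m; "position": TCP position; "tool_rot": TCP orientation; "ft_force": force on the tool from outside, world axes, zero at the start; "moment": the same for the moment, N m; "gripper_width": finger opening in m; "grip_force": force on a finger pad.
Only numpy, scipy, OpenCV 4.12 (cv2) and the standard library are available. Lean on these libraries where they do the work, as an engineer would, in place of code of your own. Each camera call takes 0.05 s, during which the arm holds its last target. There are 200 camera calls.

## Working session

There is one attempt and no reset: what is moved stays moved. The work goes in short steps, Python scripts to look and compute and a tool call to move; the robot and the scene stay as the last step left them, time stands still between calls to the robot, and variables do not carry over. Pictures are saved under pics/ and viewed, at most 10 in all, crops included, and the job is handed in when it is done.

Besides the shell and the picture viewer there is one more tool, called after "Emit:" as a command line: name --argument value ..., lists and objects as JSON in quotes. servo_tool: Moves the arm, as the interface text tells. Shifts and turns lie within -1 to 1; 1 stands for 25 cm of shift or 180 degrees of turn. Its arguments: {"type":"object","properties":{"translation":{"type":"array","items":{"type":"array","items":{"type":"number","minimum":-1,"maximum":1}}},"turn":{"type":"array","items":{"type":"array","items":{"type":"number","minimum":-1,"maximum":1}}},"fingers":{"type":"array","items":{"type":"number"}},"newtons":{"type":"number"}},"required":["translation","turn","fingers"]}

```bash
mkdir -p pics; cat > h.py <<'E'
import numpy as np, cv2
from scipy.spatial.transform import Rotation as R
from bench import r
def snap(name, f=None):
    o=r.get_obs(); d=r.grab_frame(name)
    if name=='wrist':
        T=np.eye(4);T[:3,:3]=R.from_rotvec(o['tool_rot']).as_matrix();T[:3,3]=o['position'];E=T@np.array(d['T_tool_cam'])
    else: E=np.array(d['extrinsics'])
    np.savez(''+(f or name)+'.npz',img=d['img'],K=d['K'],D=d['distortion'],E=E)
    return d['img']
def pt(f,u,v,z):
    d=np.load(''+f+'.npz'); p=cv2.undistortPoints(np.array([[[u,v]]],float),d['K'],d['D'])[0,0]
    ray=d['E'][:3,:3]@np.array([p[0],-p[1],-1]); c=d['E'][:3,3]
    return c+ray*(z-c[2])/ray[2]
def px(f,P):
    d=np.load(''+f+'.npz'); q=np.linalg.inv(d['E'])@np.append(P,1)
    return cv2.projectPoints(np.array([[q[0],-q[1],-q[2]]]),np.zeros(3),np.zeros(3),d['K'],d['D'])[0].ravel()
E
python3 - <<'E'
from h import *
for n in('scene','top'):
    im=snap(n); cv2.imwrite(f'pics/{n}0.png',im[:,:,::-1]); print(n,np.load(n+'.npz')['E'].round(3))
print(r.get_obs())
E
```

```text
scene [[-0.752  0.414 -0.512 -0.026]
 [-0.659 -0.485  0.575  0.714]
 [-0.01   0.77   0.638  0.766]
 [ 0.     0.     0.     1.   ]]
top [[ 0.01   0.996 -0.089  0.414]
 [-1.     0.01  -0.008  0.095]
 [-0.007  0.089  0.996  1.257]
 [ 0.     0.     0.     1.   ]]
{'t': 0.1, 'joints': array([-1.22556855e+00,  3.00412400e-01,  1.52150980e+00, -4.64920137e-06,
        1.32073472e+00, -6.65859089e-02]), 'qd': array([ 2.01260094e-04,  4.20462057e-05, -2.20537012e-03,  1.74335080e-03,
       -3.73933775e-04,  9.58332868e-04]), 'joint_efforts': array([ 8.91763120e-04, -5.32646120e+01, -3.53284550e+01,  7.09935394e-02,
        2.34411901e-02, -4.72169154e-05]), 'position': array([ 0.22010636, -0.50388581,  0.30214864]), 'tool_rot': array([-3.07419813e+00, -6.42100516e-01,  2.39081556e-04]), 'ft_force': array([-0.5968341 ,  0.06006084,  0.20772095]), 'moment': array([ 0.06681719,  0.00576223, -0.04212612]), 'grip_force': 0.0, 'gripper_width': 0.09400084888068018}
```

View pics/top0.png

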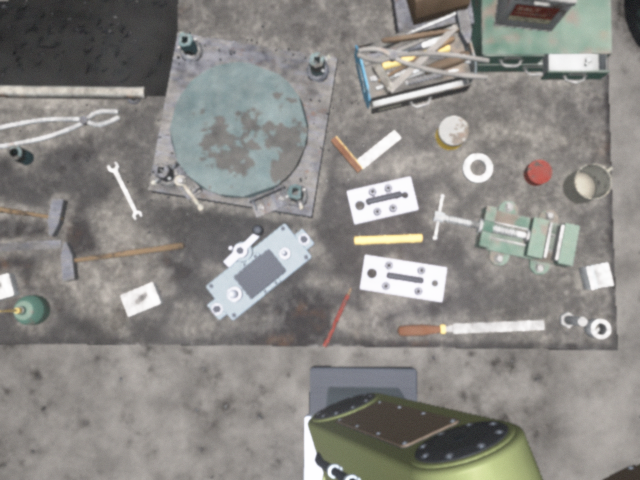

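The top view shows the fixture at about (260,272), with its knob near (258,230). The long plate is the nearer one at (404,278); the short plate is at (382,200). I'll enlarge that area.

```bash
python3 - <<'E'
from h import *
im=np.load('top.npz')['img'][:,:,::-1]
a=cv2.resize(im[218:326,200:320],None,fx=5,fy=5,interpolation=cv2.INTER_CUBIC)[:, :]
b=cv2.resize(im[250:305,350:456],None,fx=5,fy=5,interpolation=cv2.INTER_CUBIC)
cv2.imwrite('pics/a.png',a);cv2.imwrite('pics/b.png',b)
E
```

```text
(no output)
```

View pics/a.png

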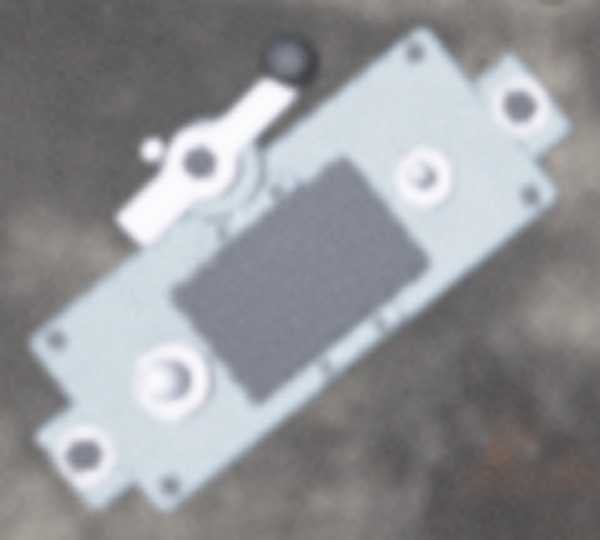

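View pics/b.png

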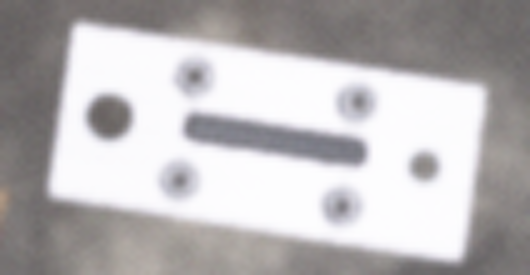

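```bash
python3 - <<'E'
from h import *
A=lambda u,v,z:pt('top',200+(u+.5)/5-.5,218+(v+.5)/5-.5,z)
B=lambda u,v,z:pt('top',350+(u+.5)/5-.5,250+(v+.5)/5-.5,z)
L=A(171,382,45);L=A(171,382,.034);S=A(424,177,.034);print('dowels',L,S,np.linalg.norm(L-S))
y=(L-S)/np.linalg.norm(L-S);print('fix yaw',np.degrees(np.arctan2(y[1],y[0])))
x=np.array([y[1],-y[0],0]);print('pivot pred',(L+S)/2+.062*x, A(200,161,.058),'knob',A(290,55,.099))
l=B(109,117,.012);s=B(424,166,.012);print('holes',l,s,np.linalg.norm(l-s));y=l-s;print(np.degrees(np.arctan2(y[1],y[0])),'bar',B(275,139,.049))
c=[B(*q,.012) for q in((75,24),(487,86),(464,262),(50,198))];print('plate centre',np.mean(c,0), np.degrees(np.arctan2(*((c[0]-c[1])[[1,0]]))))
o=r.get_obs();print(R.from_rotvec(o['tool_rot']).as_matrix().round(3)); print(r.grab_frame('wrist')['T_tool_cam'])
E
```

```text
dowels [0.41089054 0.31318392 0.034     ] [0.50081073 0.20536425 0.034     ] 0.14039488473547948
fix yaw 129.82766225506188
pivot pred [0.50346505 0.29898388 0.034     ] [0.50504127 0.298996   0.058     ] knob [0.54630009 0.25586146 0.099     ]
holes [0.46000335 0.01441731 0.012     ] [ 0.43992928 -0.12406285  0.012     ] 0.1399275642634108
81.7518629684029 bar [ 0.4499863  -0.05413663  0.049     ]
plate centre [ 0.44966828 -0.05583231  0.012     ] 81.98232582454114
[[ 0.916  0.4   -0.   ]
 [ 0.4   -0.916  0.001]
 [ 0.    -0.001 -1.   ]]
[[ 7.89360942e-04  9.61073165e-01  2.76292867e-01  8.01367834e-02]
 [ 9.99999591e-01 -6.36412697e-04 -6.43235766e-04  1.51341707e-03]
 [-4.42360345e-04  2.76293261e-01 -9.61073274e-01 -8.16243514e-02]
 [ 0.00000000e+00  0.00000000e+00  0.00000000e+00  1.00000000e+00]]
```

Emit:
servo_tool --translation '[[0,0,0],[0,0,0],[0,0,0],[0,0,0],[0,0,0],[0,0,0],[0,0,0],[0,0,0],[0,0,0],[0.127,0.0436,0.0133],[0.127,0.0436,0.0133],[0.127,0.0436,0.0133]]' --turn '[[0,0,-0.0359],[0,0,-0.0359],[0,0,-0.0359],[0,0,-0.0359],[0,0,-0.0359],[0,0,-0.0359],[0,0,-0.0359],[0,0,-0.0359],[0,0,-0.0359],[0,0,0],[0,0,0],[0,0,0]]' --fingers '[0.2,0.2,0.2,0.2,0.2,0.2,0.2,0.2,0.2,0.2,0.2,0.2]'

```text
t: 1.15
position: [0.2663, -0.4133, 0.2921]
tool_rot: [-2.376, -2.054, -0.0]
ft_force: [1.2, -1.6, 0.3]
gripper_width: 0.0565
grip_force: 0.0
```

Emit:
servo_tool --translation '[[0.127,0.0436,0.0133],[0.127,0.0436,0.0133],[0.127,0.0436,0.0133],[0.127,0.0436,0.0133],[0.127,0.0436,0.0133],[0.127,0.0436,0.0133],[0.127,0.0436,0.0133],[0.127,0.0436,0.0133],[0.127,0.0436,0.0133],[0.127,0.0436,0.0133],[0.127,0.0436,0.0133],[0.127,0.0436,0.0133]]' --turn '[[0,0,0],[0,0,0],[0,0,0],[0,0,0],[0,0,0],[0,0,0],[0,0,0],[0,0,0],[0,0,0],[0,0,0],[0,0,0],[0,0,0]]' --fingers '[0.2,0.2,0.2,0.2,0.2,0.2,0.2,0.2,0.2,0.2,0.2,0.2]'

```text
t: 2.15
position: [0.4507, -0.0544, 0.2526]
tool_rot: [2.375, 2.056, 0.0]
ft_force: [0.9, -0.7, -0.7]
gripper_width: 0.0563
grip_force: 0.0
```

Emit:
servo_tool --translation '[[0,0,0],[0,0,0],[0,0,0]]' --turn '[[0,0,0],[0,0,0],[0,0,0]]' --fingers '[0.2,0.2,0.2]'

```text
t: 2.4
position: [0.4501, -0.0564, 0.2527]
tool_rot: [-2.375, -2.056, 0.001]
ft_force: [0.2, -0.2, -0.2]
gripper_width: 0.0565
grip_force: 0.0
```

```bash
python3 - <<'E'
from h import *
im=snap('wrist','w1'); cv2.imwrite('pics/w1.png',im[:,:,::-1])
for P in ([.46,.0144,.012],[.44,-.124,.012]): print(px('w1',P))
E
```

```text
[316.0175403  137.42746975]
[315.97614936 309.07935775]
```

View pics/w1.png

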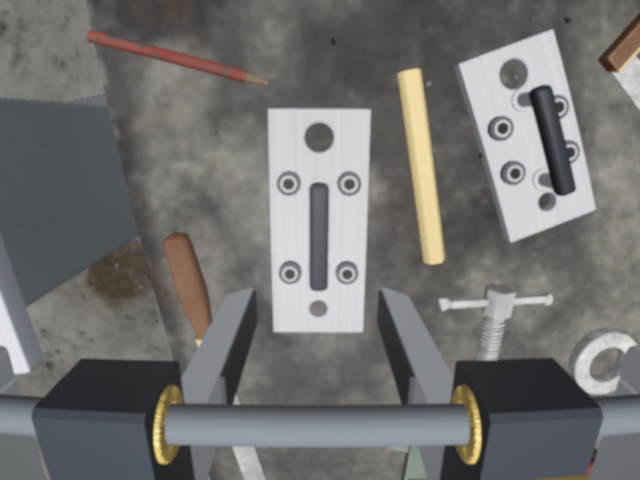

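The wrist view shows the plate straight along the image. Its large hole is at (319,137), its small hole at (318,309) and the bar at (319,237).

```bash
python3 - <<'E'
from h import *
l=pt('w1',319,137,.012);s=pt('w1',318.3,309,.012);print(l,s,(l+s)/2,np.linalg.norm(l-s),np.degrees(np.arctan2(*(l-s)[[1,0]])))
o=r.get_obs();M=R.from_rotvec(o['tool_rot']).as_matrix();print(M.T@((l+s)/2-o['position']))
E
```

```text
[0.4622598  0.01439331 0.012     ] [ 0.44194165 -0.12420481  0.012     ] [ 0.45210072 -0.05490575  0.012     ] 0.14007949091822214 81.65998236560685
[0.00224036 0.00188261 0.2407733 ]
```

Emit:
servo_tool --translation '[[0.009,0.006,0.088],[0,0,0.088],[0,0,0.088],[0,0,0.088],[0,0,0.088],[0,0,0.06],[0,0,0.03],[0,0,0],[0,0,0],[0,0,0],[0,0,0],[0,0,0]]' --turn '[[0,0,0],[0,0,0],[0,0,0],[0,0,0],[0,0,0],[0,0,0],[0,0,0],[0,0,0],[0,0,0],[0,0,0],[0,0,0],[0,0,0]]' --fingers '[0.2,0.2,0.2,0.2,0.2,0.2,0.2,0.2,-1,-1,-1,-1]' --newtons 45

```text
t: 3.45
position: [0.4523, -0.0543, 0.121]
tool_rot: [2.375, 2.055, 0.001]
ft_force: [-0.4, 0.6, -0.2]
gripper_width: 0.0331
grip_force: 0.0
```

Emit:
servo_tool --translation '[[0,0,0],[0,0,0],[0,0,0],[0,0,0],[0,0,-0.02]]' --turn '[[0,0,0],[0,0,0],[0,0,0],[0,0,0],[0,0,0]]' --fingers '[-1,-1,-1,-1,-1]'

```text
t: 3.87
position: [0.4516, -0.054, 0.1246]
tool_rot: [-2.374, -2.055, 0.002]
ft_force: [0.0, 0.6, -4.8]
gripper_width: 0.0135
grip_force: 45.0
```

Emit:
servo_tool --translation '[[0,0,-0.06],[0,0,-0.11],[0,0,-0.11],[0,0,-0.11],[0,0,-0.11],[0,0,-0.11],[0,0,-0.11],[0,0,-0.11],[0,0,-0.11],[0,0,-0.11],[0,0,-0.05],[0,0,0]]' --turn '[[0,0,0],[0,0,0],[0,0,0],[0,0,0.0222],[0,0,0.0222],[0,0,0.0222],[0,0,0.0222],[0,0,0.0222],[0,0,0],[0,0,0],[0,0,0],[0,0,0]]' --fingers '[-1,-1,-1,-1,-1,-1,-1,-1,-1,-1,-1,-1]'

```text
t: 4.87
position: [0.4521, -0.0541, 0.4029]
tool_rot: [2.694, 1.611, 0.005]
ft_force: [0.0, 0.6, -4.6]
gripper_width: 0.0137
grip_force: 45.0
```

Emit:
servo_tool --translation '[[0.035,-0.036,0],[0.069,-0.0715,0],[0.069,-0.0715,0],[0.069,-0.0715,0],[0.069,-0.0715,0],[0.069,-0.0715,0],[0.069,-0.0715,0],[0.069,-0.0715,0],[0.034,-0.036,0],[0,0,0],[0,0,0],[0,0,0]]' --turn '[[0,0,0],[0,0,0],[0,0,0],[0,0,0],[0,0,0],[0,0,0],[0,0,0],[0,0,0],[0,0,0],[0,0,0],[0,0,0],[0,0,0]]' --fingers '[-1,-1,-1,-1,-1,-1,-1,-1,-1,-1,-1,-1]'

```text
t: 5.87
position: [0.3911, 0.1349, 0.3994]
tool_rot: [-2.696, -1.613, 0.002]
ft_force: [-0.5, -0.8, -4.6]
gripper_width: 0.0139
grip_force: 45.0
```

```bash
python3 - <<'E'
from h import *
im=snap('wrist','w2'); cv2.imwrite('pics/w2.png',im[:,:,::-1])
o=r.get_obs();print(o['t'],o['position'],o['tool_rot'],o['gripper_width'])
for P in ([.411,.313,.034],[.5008,.2054,.034]): print(px('w2',P))
E
```

```text
5.9167 [0.39125094 0.13467154 0.39964162] [-2.69635591e+00 -1.61180494e+00  1.70944636e-03] 0.013285899210278335
[249.43013254  38.34580473]
[378.35932699  92.33954097]
```

View pics/w2.png

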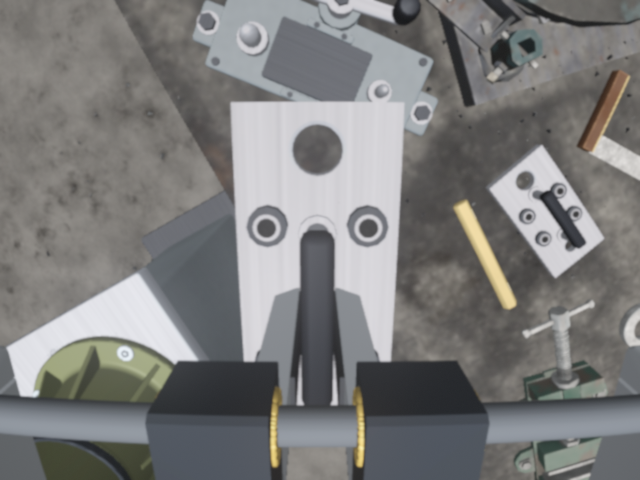

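The fixture's dowels are at about (251,36) and (380,90), and the held plate's large hole is at (317,149). I'll enlarge this area.

```bash
python3 - <<'E'
from h import *
im=np.load('w2.npz')['img'][:,:,::-1]
cv2.imwrite('pics/w2c.png',cv2.resize(im[0:180,200:440],None,fx=3.3333,fy=3.3333,interpolation=cv2.INTER_CUBIC))
E
```

```text
(no output)
```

View pics/w2c.png

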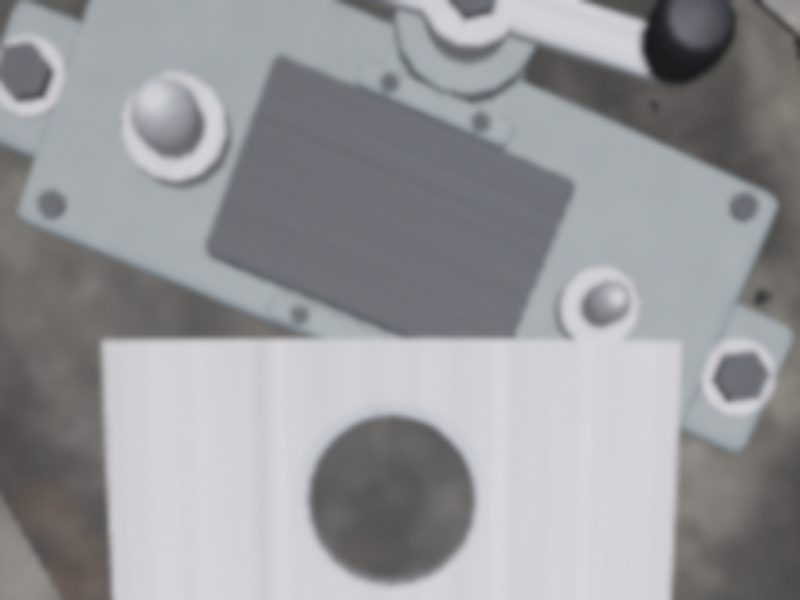

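```bash
python3 - <<'E'
from h import *
A=lambda u,v,z:pt('w2',200+(u+.5)/3.3333-.5,(v+.5)/3.3333-.5,z)
for n,z,a,b in(('ring16',.016,(175,127),(599,305)),('ring20',.02,(175,127),(599,305)),('ring34',.034,(175,127),(599,305)),('tip',.065,(160,107),(608,300))):
    L=A(*a,z);S=A(*b,z);print(n,L.round(4),S.round(4),((L+S)/2).round(4),np.linalg.norm(L-S).round(4),np.degrees(np.arctan2(*(L-S)[[1,0]])).round(2))
h=lambda z:pt('w2',200+(391.5+.5)/3.3333-.5,(498+.5)/3.3333-.5,z)
o=r.get_obs();M=R.from_rotvec(o['tool_rot']).as_matrix()
for zz in(.108,):  # plate top: 42-12=30 above... tool z=.078+.030
    print('hole tool', M.T@(h(o['position'][2]-zz)-o['position']))
E
```

```text
ring16 [0.413  0.3165 0.016 ] [0.5051 0.206  0.016 ] [0.4591 0.2613 0.016 ] 0.1438 129.83
ring20 [0.4132 0.3155 0.02  ] [0.5045 0.206  0.02  ] [0.4588 0.2608 0.02  ] 0.1426 129.83
ring34 [0.4137 0.3122 0.034 ] [0.5022 0.206  0.034 ] [0.4579 0.2591 0.034 ] 0.1383 129.83
tip [0.4137 0.3114 0.065 ] [0.5001 0.2059 0.065 ] [0.4569 0.2586 0.065 ] 0.1363 129.31
hole tool [0.06988332 0.00082799 0.10794188]
```

Emit:
servo_tool --translation '[[0,0,0],[0,0,0],[0,0,0],[0,0,0],[0,0,0],[0,0,0],[0,0,0],[0,0,0],[0,0,0],[0,0,0],[0,0,0],[0,0,0]]' --turn '[[0,0,-0.0345],[0,0,-0.0345],[0,0,-0.0345],[0,0,-0.0345],[0,0,-0.0345],[0,0,-0.0345],[0,0,-0.0345],[0,0,-0.0345],[0,0,-0.0345],[0,0,-0.0345],[0,0,-0.033],[0,0,0]]' --fingers '[-1,-1,-1,-1,-1,-1,-1,-1,-1,-1,-1,-1]'

```text
t: 6.92
position: [0.3914, 0.1345, 0.4]
tool_rot: [-1.327, -2.847, 0.001]
ft_force: [0.5, -0.4, -4.9]
gripper_width: 0.0138
grip_force: 45.0
```

Emit:
servo_tool --translation '[[0.0134,0.033,0.045],[0.0268,0.0657,0.09],[0.0268,0.0657,0.09],[0.0268,0.0657,0.09],[0.0268,0.0657,0.09],[0.0268,0.0657,0.09],[0.0268,0.0657,0.09],[0.0268,0.0657,0.09],[0.0134,0.033,0.045],[0,0,0],[0,0,0],[0,0,0]]' --turn '[[0,0,0],[0,0,0],[0,0,0],[0,0,0],[0,0,0],[0,0,0],[0,0,0],[0,0,0],[0,0,0],[0,0,0],[0,0,0],[0,0,0]]' --fingers '[-1,-1,-1,-1,-1,-1,-1,-1,-1,-1,-1,-1]'

```text
t: 7.92
position: [0.4581, 0.2599, 0.221]
tool_rot: [1.335, 2.843, 0.001]
ft_force: [1.3, -0.8, -4.4]
gripper_width: 0.0136
grip_force: 45.0
```

```bash
cat > e.py <<'E'
from h import *
o=r.get_obs();M=R.from_rotvec(o['tool_rot']).as_matrix();p=o['position']
print(o['t'],p.round(4),'yaw',np.degrees(np.arctan2(M[1,0],M[0,0])).round(2),'tilt',M[:,2].round(4),o['ft_force'].round(1),o['moment'].round(2))
print('tool-axes delta scaled',(M.T@(np.array([.4578,.260,p[2]])-p)/.25).round(4))
E
python3 e.py; python3 - <<'E'
from h import *
im=snap('scene','s1')
uv=px('s1',[.458,.26,.07]); print(uv); u,v=uv.astype(int)
cv2.imwrite('pics/s1.png',cv2.resize(im[max(v-110,0):v+110,max(u-140,0):u+140,::-1],None,fx=2.7,fy=2.7,interpolation=cv2.INTER_CUBIC))
E
```

```text
7.9167 [0.4581 0.2599 0.221 ] yaw 129.68 tilt [ 7.e-04  2.e-04 -1.e+00] [ 1.3 -0.8 -4.4] [-0.02 -0.11 -0.01]
tool-axes delta scaled [ 0.0011 -0.0007 -0.    ]
[282.67655771 313.09683709]
```

View pics/s1.png

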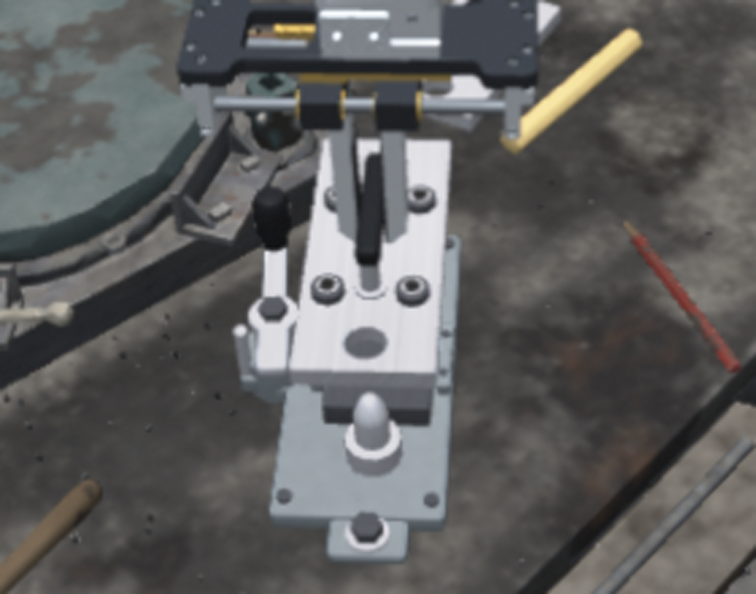

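The scene view shows the plate held over the fixture, its large hole at the large-dowel end with that dowel in view, and the keeper clear. I'll lower it onto the dowel noses.

Emit:
servo_tool --translation '[[0,0,0.04],[0,0,0.04],[0,0,0.04],[0,0,0.02],[0,0,0.012],[0,0,0.012],[0,0,0.012],[0,0,0.012],[0,0,0]]' --turn '[[0,0,0],[0,0,0],[0,0,0],[0,0,0],[0,0,0],[0,0,0],[0,0,0],[0,0,0],[0,0,0]]' --fingers '[-1,-1,-1,-1,-1,-1,-1,-1,-1]'

```text
t: 8.72
position: [0.4578, 0.2605, 0.1728]
tool_rot: [-1.332, -2.845, 0.001]
ft_force: [-0.3, 0.1, -4.8]
gripper_width: 0.0133
grip_force: 45.0
```

```bash
python3 e.py
```

```text
8.7167 [0.4578 0.2605 0.1728] yaw 129.81 tilt [-4.e-04 -2.e-04 -1.e+00] [-0.3  0.1 -4.8] [-0.   -0.19 -0.01]
tool-axes delta scaled [-0.0014 -0.0012  0.    ]
```

Emit:
servo_tool --translation '[[0,0,0.008],[0,0,0.008],[0,0,0.008],[0,0,0.008],[0,0,0.008],[0,0,0.008],[0,0,0.008],[0,0,0.008],[0,0,0]]' --turn '[[0,0,0],[0,0,0],[0,0,0],[0,0,0],[0,0,0],[0,0,0],[0,0,0],[0,0,0],[0,0,0]]' --fingers '[-1,-1,-1,-1,-1,-1,-1,-1,-1]'

```text
t: 9.47
position: [0.4578, 0.2604, 0.1568]
tool_rot: [-1.332, -2.845, 0.001]
ft_force: [0.0, 0.5, -4.7]
gripper_width: 0.0136
grip_force: 45.0
```

```bash
python3 e.py
```

```text
9.4667 [0.4578 0.2604 0.1568] yaw 129.81 tilt [-5.e-04 -3.e-04 -1.e+00] [ 0.   0.5 -4.7] [-0.01 -0.14  0.02]
tool-axes delta scaled [-0.0014 -0.0011  0.    ]
```

Emit:
servo_tool --translation '[[0,0,0.004],[0,0,0.004],[0,0,0.003],[0,0,0]]' --turn '[[0,0,0],[0,0,0],[0,0,0],[0,0,0]]' --fingers '[-1,-1,-1,-1]'

```text
t: 9.8
position: [0.458, 0.2605, 0.1545]
tool_rot: [1.332, 2.845, 0.0]
ft_force: [-0.5, -0.6, -4.2]
gripper_width: 0.0137
grip_force: 45.0
```

Emit:
servo_tool --translation '[[0,0,0.003],[0,0,0],[0,0,0]]' --turn '[[0,0,0],[0,0,0],[0,0,0]]' --fingers '[-1,-1,-1]'

```text
t: 10.05
position: [0.458, 0.2605, 0.1544]
tool_rot: [1.332, 2.845, 0.001]
ft_force: [-3.7, -1.8, 6.3]
gripper_width: 0.0135
grip_force: 45.0
```

Emit:
servo_tool --translation '[[0,0,0],[0,0,0],[0,0,0],[0,0,0],[0,0,-0.04],[0,0,-0.1],[0,0,-0.1],[0,0,-0.1],[0,0,0]]' --turn '[[0,0,0],[0,0,0],[0,0,0],[0,0,0],[0,0,0],[0,0,0],[0,0,0],[0,0,0],[0,0,0]]' --fingers '[0,0,0,0,0,0,0,0,0]'

```text
t: 10.8
position: [0.459, 0.2611, 0.2442]
tool_rot: [1.33, 2.841, 0.009]
ft_force: [0.2, 0.2, 1.1]
gripper_width: 0.0466
grip_force: 0.0
```

```bash
python3 - <<'E'
from h import *
im=np.load('scene.npz')['img']
print(px('scene',[.5427,.2556,.099]),px('scene',[.458,.2604,.034]))
cv2.imwrite('pics/s0.png',cv2.resize(im[180:420,60:380,::-1],None,fx=2.5,fy=2.5,interpolation=cv2.INTER_CUBIC))
a=np.load('scene.npz'); print(px('top',[.5427,.2556,.099]))
for z in(0,.05,.1,.15):
  P=pt('top',297,190,z); print(z,P.round(3),px('scene',P))
E
```

```text
[245.46435282 273.73084378] [283.66325894 328.79653384]
[257.68860279 230.32991028]
0 [0.646 0.182 0.   ] [240.39613708 267.71939168]
0.05 [0.637 0.179 0.05 ] [242.70174841 248.41519512]
0.1 [0.628 0.175 0.1  ] [245.19565976 227.8398021 ]
0.15 [0.619 0.172 0.15 ] [247.89671266 205.89704724]
```

View pics/s0.png

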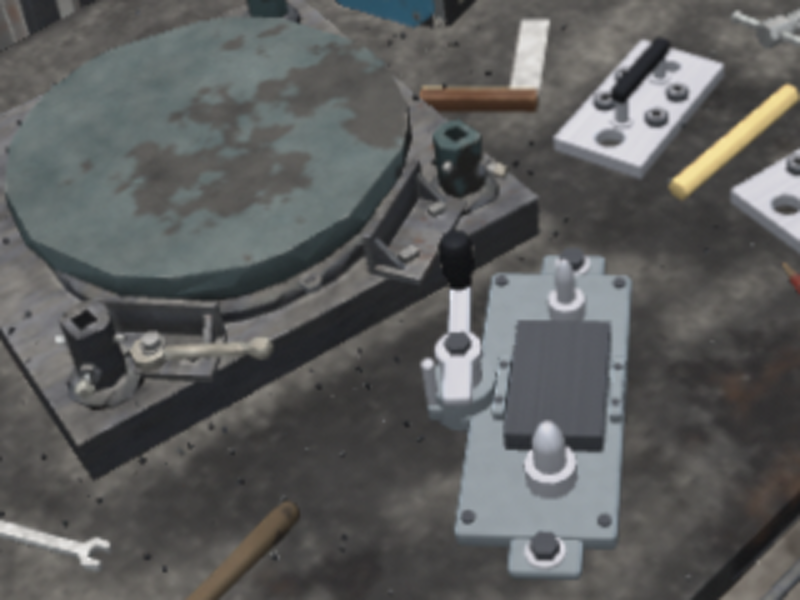

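The corner post nearest the keeper is at crop (458,130). That makes it about 0.09 m high and farther off than the knob's sweep, so the gripper body at 0.163 m clears it. I'll go to the knob and grip it lightly.

Emit:
servo_tool --translation '[[-0.058,0.062,0],[-0.058,0.062,0],[-0.058,0.062,0],[-0.058,0.062,0],[0,0,0],[0,0,0.08],[0,0,0.08],[0,0,0.08],[0,0,0.08],[0,0,0]]' --turn '[[0,0,0],[0,0,0],[0,0,0],[0,0,0],[0,0,0],[0,0,0],[0,0,0],[0,0,0],[0,0,0],[0,0,0]]' --fingers '[0,0,0,0,0,0,0,0,0,0]'

```text
t: 11.63
position: [0.541, 0.2552, 0.1552]
tool_rot: [-1.331, -2.842, 0.007]
ft_force: [-0.8, 0.7, -0.7]
gripper_width: 0.0469
grip_force: 0.0
```

Emit:
servo_tool --translation '[[0,0,0],[0,0,0],[0,0,0],[0,0,0]]' --turn '[[0,0,0],[0,0,0],[0,0,0],[0,0,0]]' --fingers '[-1,-1,-1,-1]' --newtons 8

```text
t: 11.97
position: [0.5433, 0.2559, 0.1603]
tool_rot: [1.331, 2.843, 0.004]
ft_force: [3.8, 0.4, 0.3]
gripper_width: 0.0238
grip_force: 1.3
```

```bash
python3 e.py
```

```text
11.9667 [0.5433 0.2559 0.1603] yaw 129.81 tilt [ 0.003   0.0011 -1.    ] [3.8 0.4 0.3] [ 0.05 -0.7   0.05]
tool-axes delta scaled [ 0.2317 -0.2522 -0.001 ]
```

Emit:
servo_tool --translation '[[0,0,0],[0.0006,0.0242,0],[0.0006,0.0242,0],[0.0006,0.0242,0],[0.0006,0.0242,0],[0.0006,0.0242,0],[0.0006,0.0242,0],[0,0,0],[0,0,0]]' --turn '[[0,0,0],[0,0,-0.0333],[0,0,-0.0333],[0,0,-0.0333],[0,0,-0.0333],[0,0,-0.0333],[0,0,-0.0333],[0,0,0],[0,0,0]]' --fingers '[-1,-1,-1,-1,-1,-1,-1,-1,-1]'

```text
t: 12.72
position: [0.5626, 0.2861, 0.16]
tool_rot: [0.387, 3.117, 0.002]
ft_force: [-2.8, 2.3, 8.0]
gripper_width: 0.0226
grip_force: 8.0
```

```bash
cat >> e.py <<'E'
d=p[:2]-[.5056,.3002]; a=np.degrees(np.arctan2(d[1],d[0]));print('radius',np.hypot(*d),'keeper',a+50.2,'rad',np.radians(a+50.2),'grip',o['gripper_width'],o['grip_force'])
E
python3 e.py
```

```text
12.7167 [0.5626 0.2861 0.16  ] yaw 165.85 tilt [ 0.001   0.0012 -1.    ] [-2.8  2.3  8. ] [0.49 0.39 0.01]
tool-axes delta scaled [ 0.3808 -0.2037 -0.0005]
radius 0.05868169674284906 keeper 36.31477065233142 rad 0.6338123149897923 grip 0.022601070188017578 8.000079449848272
```

Tracking the arc well. I'll continue to just short of the stop.

Emit:
servo_tool --translation '[[0.002,0.0242,0],[0.002,0.0242,0],[0.001,0.0242,0],[0.001,0.0242,0],[0.001,0.0242,0],[0.001,0.0242,0],[0.001,0.0242,0],[0.001,0.0242,0],[0.001,0.0242,0],[0,0,0],[0,0,0]]' --turn '[[0,0,-0.0333],[0,0,-0.0333],[0,0,-0.0333],[0,0,-0.0333],[0,0,-0.0333],[0,0,-0.0333],[0,0,-0.0333],[0,0,-0.0333],[0,0,-0.0333],[0,0,0],[0,0,0]]' --fingers '[-1,-1,-1,-1,-1,-1,-1,-1,-1,-1,-1]'

```text
t: 13.63
position: [0.551, 0.3375, 0.1601]
tool_rot: [-1.069, 2.952, 0.001]
ft_force: [-0.2, 2.3, 6.7]
gripper_width: 0.0226
grip_force: 8.0
```

```bash
python3 e.py
```

```text
13.6333 [0.551  0.3375 0.1601] yaw -140.2 tilt [ 0.0013  0.0013 -1.    ] [-0.2  2.3  6.7] [ 0.5  -0.01  0.04]
tool-axes delta scaled [ 4.849e-01  4.000e-04 -9.000e-04]
radius 0.05876252580729155 keeper 89.60170981951337 rad 1.5638448517670425 grip 0.02260711389986907 8.000034383148886
```

Emit:
servo_tool --translation '[[0.001,0.012,0],[0.001,0.01,0],[0,0,0],[0,0,0]]' --turn '[[0,0,-0.0166],[0,0,-0.011],[0,0,0],[0,0,0]]' --fingers '[-1,-1,-1,-1]'

```text
t: 13.97
position: [0.5475, 0.3412, 0.1601]
tool_rot: [-1.193, 2.903, 0.001]
ft_force: [3.4, 4.3, 5.3]
gripper_width: 0.0223
grip_force: 8.0
```

Emit:
servo_tool --translation '[[0,0,0],[0,0,0],[0,0,0],[0,0,-0.06],[0,0,-0.12],[0,0,-0.12],[0,0,-0.12],[0,0,-0.12],[0,0,-0.08],[0,0,0],[0,0,0],[0,0,0]]' --turn '[[0,0,0],[0,0,0],[0,0,0],[0,0,0],[0,0,0],[0,0,0],[0,0,0],[0,0,0],[0,0,0],[0,0,0],[0,0,0],[0,0,0]]' --fingers '[0,0,0,0,0,0,0,0,0,0,0,0]'

```text
t: 14.97
position: [0.5468, 0.3404, 0.3123]
tool_rot: [1.193, -2.904, 0.0]
ft_force: [0.6, 0.3, -0.6]
gripper_width: 0.0468
grip_force: 0.0
```

```bash
python3 - <<'E'
from h import *
im=snap('scene','s2')
cv2.imwrite('pics/s2.png',cv2.resize(im[230:420,160:410,::-1],None,fx=3.1,fy=3.1,interpolation=cv2.INTER_CUBIC))
E
```

```text
(no output)
```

View pics/s2.png

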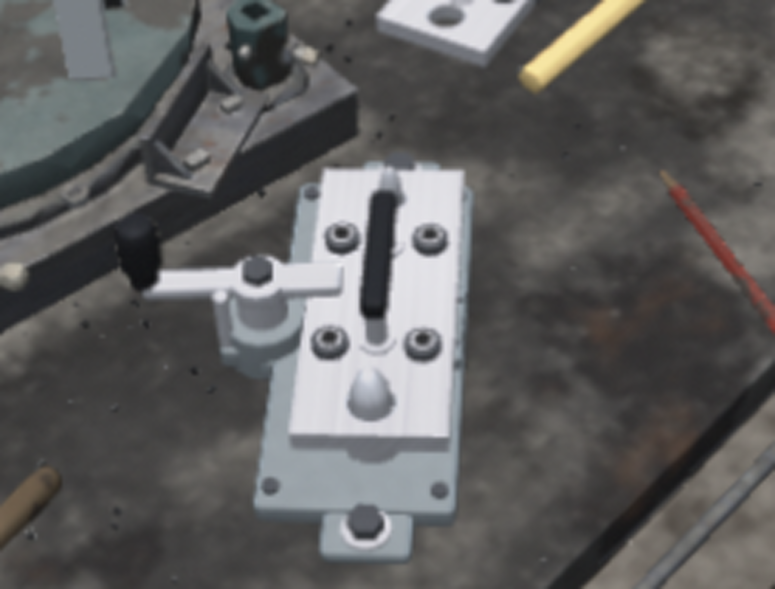

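The picture shows the plate flat, with the large dowel through at (371,393) and the small one at (389,183). The keeper nose lies over the plate edge at (320,278), and the gripper is clear.

```bash
python3 -c "
from bench import r
print(r.job_done())"
```

```text
the job is handed in; nothing more can be done
None
```

The long plate is seated flat on both dowels, the keeper is swung to its stop with its nose over the plate's edge, the gripper is clear, and the job is handed in at about 15 s; the hand-in call returned no verdict.

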